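Clamp a switch plate with a wing screw

TASK

Slide the switch plate along the bed of the hold-down jig until it sits squarely and fully home against the metal fence, then tighten the yellow wing screw clockwise until its rubber foot holds the plate firmly, ready for drilling. The plate is brittle, so stop soon after the screw begins to bite (about 15 to 20 newtons of clamping), keep the gripper from pushing on the thin white guard beside the wings, and leave the cup, the tin and the ball where they are.

Things in the scene. Friction and masses are not known exactly. Their poses are not given: they have to be found in the camera images.
- jig: Hold-down jig fixed to the counter. Plywood bed, top at z = 20 mm, x = -140 to +95, y = -65 to +65. Origin on the counter, under the plate's centre when the plate is home; x runs along the bed to the fence, z up. Fence face at x = +57, 110 mm wide, 16 mm above the bed. A post behind it carries an arm 36 mm wide, x = 21 to 91, underside 32 and top 44 mm above the bed.
- screw (a point): Point on the upright axis of the wing screw on top of the jig's arm (jig x = 43, y = 0, z = 64 mm), axes as the jig's. Below the arm on this axis hangs the screw's springy round rubber foot, 16 mm across, at the start 3 to 12 mm above a plate under it; its height setting differs every time and is not measured. Clockwise from above lowers the foot 5 mm per rad; pressing, it gives about 1 mm per 11 N.
- plate: Loose white switch wall plate on the bed, 114 (x) x 70 (y) x 6 mm, about 140 g, brittle. Origin at the centre of its underside. In its middle a grey switch housing 68 (x) x 34 (y) mm stands up to 16 mm above the underside and can be pinched across its 34 mm. It starts 35 to 70 mm short of home and askew. Home: +x edge flat on the fence, axes along the jig's, origin at jig x = 0.
- wing_grip (a point): Point on the screw axis at the middle of the yellow wings, 75 mm above the bed. The wings are one upright blade 56 mm long along this point's x, 9 mm thick along its y, from 15 mm below to 12 mm above it; z up. Turning freely takes about 0.22 N m, and it stays where left; once the foot bites, each newton of clamping adds 0.005 N m (0.1 at 20 N). It bites after 0.6 to 2.4 rad.
- guard: Thin white upright guard panel 60 (x) x 5 (y) x 46 (z) mm on the jig's arm, on the +y side of the wing screw. Origin at the middle of the lower edge of the face towards the wings, 36 mm above the bed; that face is 37 mm from the screw axis, and the wing tips (28 mm) pass 9 mm from it. Its top is 7 mm above wing_grip. Must not be pushed.
- cup: Mint ceramic cup, 80 mm across, 90 mm tall; bystander. Origin under its centre.
- tin: Round stainless pin tin, 75 mm across, 34 mm tall; bystander. Origin under its centre.
- ball_center (a point): Centre of the purple dryer ball, 66 mm across, resting in a white dish; bystander.
Mind the look-alikes: they are no part of the job. Leave any red look-alike of the plate alone.

How it is judged:
By the outcome, as a careful person would: the job done as asked, in the order asked, and still so for the second after the job is handed in, with the robot touching nothing.
It also fails if it takes over 72 s, if anything falls off the work surface, if the arm or the gripper's body presses on something with over 40 N, if the wrist force passes 120 N, or if a joint passes its speed limit or range.

ROBOT

A 6-joint arm with a two-finger parallel gripper is mounted at the origin on the work surface. World frame = base frame: x ahead of the robot, y to its left, z up, the work surface at z = 0. Lengths are in m, angles in rad, forces in N, time in s.
With the tool pointing down it reaches from about 0.3 to 0.775 m from the base axis. Payload 14.6 kg.
Tool frame: the origin (TCP) lies midway between the tips of the shut fingers; the grasp point (between the pads) lies ctrl.hold_point_z behind it (ctrl.hold_point_z is the distance from the TCP to the grasp point, in m); z points along the fingers, y is the direction in which the jaws open and shut (so a half turn about z gives the same grasp; the last joint's range is limited). The gripper opens to 94 mm and grips with 3 to 60 N. Pads are 16 mm wide; open, the fingers measure 119 mm over their backs; the gripper's body (75 mm by 177 mm) begins 78 mm behind the grasp point.
Start: joints at [-1.273, 0.3, 1.521, -0, 1.321, -0.067], TCP at [0.196, -0.514, 0.205] pointing down, gripper open.
Joint ranges: [-3.03, 3.03], [-0.79, 2.21], [0.23, 2.52], [-1.04, 4.18], [0, 3.07], [-2.55, 2.55]. Speed limits (rad/s): [2.22, 2.22, 2.57, 3.14, 3.14, 3.14].

INTERFACE

Orientations are given as a unit quaternion [w, x, y, z].
In Python, from workcell import ctrl gives the robot as it stands.
- The arm moves only by the tool move_arm, never from a script. Its argument "commands" is a list of rows, each a list of 3 entries, a list of its own where there are three numbers: the turn, a rotation vector about the world's x, y, z in units of 5 degrees (1.0 is 5 degrees), then the shift along the world's x, y, z in units of 25 mm (1.0 is 25 mm), then the closure, from -1 (fully open) to 1 (shut). A call has 1 to 10 rows; each row is the pose to reach, as a shift and turn from the pose measured when the call began; what a row does not reach only later rows make up. A row lasts 1/8 s, in which the tool goes at most 62.5 mm and 10.7 degrees, less where a joint would pass 70% of its speed; a pose out of reach is approached as far as the arm can. A call with a gripper value outside its range is refused whole. The fingers move at their own pace and stop on an object; the grip force is fixed at half the most. Time passes only in rows, so rows that repeat a pose let the fingers close. It gives the time, the measured TCP pose, the force and the opening at its end, in the units of the state.
- ctrl.get_obs(): the state, without advancing time (a new reading comes with each control period).
- ctrl.capture(name): name is "side" or "top"; returns a dict with "image" (420x560x3 uint8, blue, green, red), "fx", "fy", "cx", "cy" (pixels), "T" (4x4, takes a point from camera to world coordinates). Camera axes: x right, y down, z forward; pixel columns grow to the right and rows downward; lengths in m; the calibration is good to about 2 mm. A picture is of the moment at which its call begins. There is no depth.
- ctrl.job_done(): hands the job in, once; it reports no verdict.
The state is a dict: "clock": time; "q": joint angles; "joint_vel": joint speeds; "tau": joint torques, N m; "tcp_pos": TCP position; "tcp_rot": TCP orientation; "wrist_force": force on the tool from outside, world axes, zero at the start; "ft_torque": the same for the moment, N m; "opening": opening from 0.0 (shut) to 1.0 (fully open).
Only numpy, scipy, OpenCV 4.12 (cv2) and the standard library are available. Lean on these libraries where they do the work, as an engineer would, in place of code of your own. Each camera call takes 0.05 s, during which the arm holds its last target. There are 200 camera calls.

## Working session

There is one attempt and no reset: what is moved stays moved. The work goes in short steps, Python scripts to look and compute and a tool call to move; the robot and the scene stay as the last step left them, time stands still between calls to the robot, and variables do not carry over. Pictures are saved under pics/ and viewed, about 8 in all and at most 12, crops included, and the job is handed in when it is done.

Besides the shell and the picture viewer there is one more tool, called after "Call:" as name(argument=value, ...), one argument or row to a line, values as JSON. move_arm: Moves the arm, as the interface text tells. Its arguments: {"type":"object","properties":{"commands":{"type":"array"}},"required":["commands"]}

```bash
mkdir -p pics; cat > h.py <<'E'
import numpy as np,cv2
from workcell import ctrl
def cap(n,f=None):
    c=ctrl.capture(n)
    if f: cv2.imwrite('pics/'+f,c['image'])
    return c
def ray(c,u,v,z):
    T=np.array(c['T']);d=T[:3,:3]@np.array([(u-c['cx'])/c['fx'],(v-c['cy'])/c['fy'],1.]);o=T[:3,3]
    return o+d*(z-o[2])/d[2]
def proj(c,p):
    T=np.array(c['T']);q=T[:3,:3].T@(np.array(p)-T[:3,3])
    return np.array([c['cx']+c['fx']*q[0]/q[2],c['cy']+c['fy']*q[1]/q[2]])
E
python3 - <<'E'
from h import *
import pickle
a=cap('top','t0.png');b=cap('side','s0.png')
pickle.dump((a,b),open('c0.pkl','wb'))
print(a['T'],b['T'],a['fx'],b['fx'],ctrl.get_obs(),ctrl.hold_point_z)
E
```

```text
[[ 0.01586885 -0.99164761  0.12799686  0.36426792]
 [-0.99964726 -0.01300819  0.02315457 -0.00569611]
 [-0.02129616 -0.12831914 -0.99150425  1.59773109]
 [ 0.          0.          0.          1.        ]] [[-0.74781141 -0.38124409  0.54353569 -0.10238354]
 [-0.66386733  0.43880748 -0.60558085  0.74127144]
 [-0.00763341 -0.81369585 -0.58124074  0.78990342]
 [ 0.          0.          0.          1.        ]] 534.0119901893682 472.136093422311 {'clock': 0.1, 'q': array([-1.27256601e+00,  3.00425101e-01,  1.52152583e+00, -8.22791623e-06,
        1.32070797e+00, -6.66077304e-02]), 'joint_vel': array([ 0.00056506, -0.00149925, -0.0034408 , -0.00191411,  0.00032213,
       -0.00086406]), 'tau': array([-1.56910619e-04, -5.32649410e+01, -3.53287518e+01,  7.08927051e-02,
        2.35360838e-02, -5.02809553e-05]), 'tcp_pos': array([ 0.19615906, -0.51357185,  0.20493494]), 'tcp_rot': array([-5.29093855e-04,  9.83407413e-01,  1.81409965e-01, -6.55627751e-05]), 'wrist_force': array([ 0.62424235, -0.49522975, -0.65297981]), 'ft_torque': array([ 0.00537255,  0.00584379, -0.00758941]), 'opening': 0.9964435357923913} 0.0188
```

View pics/t0.png

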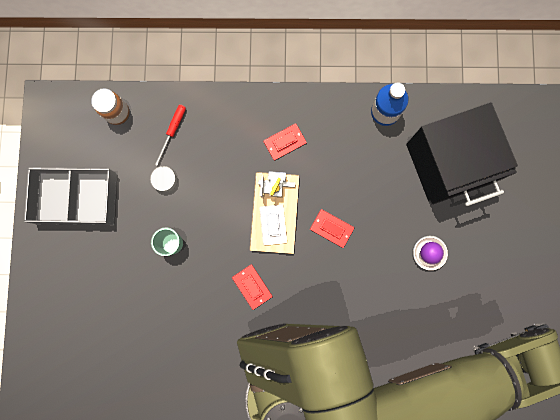

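View pics/s0.png

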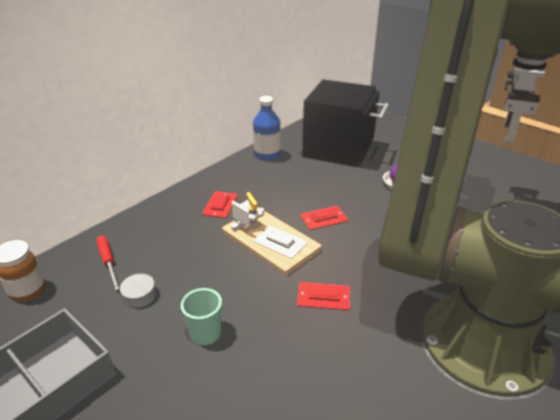

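The top view shows the jig bed at about (275, 213), with the white plate at (273, 222) and the yellow wings at (276, 186). Three red look-alikes are at (285,142), (332,228) and (252,287). Only the white plate on the plywood bed fits the description. I'll confirm that with a crop.

```bash
python3 - <<'E'
from h import *
import pickle
a,b=pickle.load(open('c0.pkl','rb'))
A=a['image'][160:265,235:315];B=b['image'][180:275,215:330]
A=cv2.resize(A,None,fx=5,fy=5,interpolation=cv2.INTER_CUBIC);B=cv2.resize(B,(400,330),interpolation=cv2.INTER_CUBIC)
o=np.zeros((525,800,3),np.uint8);o[:,:400]=A;o[:330,400:]=B;cv2.imwrite('pics/crop0.png',o)
h=cv2.cvtColor(a['image'],cv2.COLOR_BGR2HSV)
m=cv2.inRange(h,(8,40,110),(28,140,255));m[:165]=0;m[262:]=0;m[:,:240]=0;m[:,310:]=0
cs,_=cv2.findContours(m,cv2.RETR_EXTERNAL,cv2.CHAIN_APPROX_NONE)
pts=np.vstack(cs);hull=cv2.convexHull(pts)
P=np.array([ray(a,u,v,.02)[:2] for u,v in hull[:,0]]).astype(np.float32)
r=cv2.minAreaRect(P);print('bed',r,cv2.boxPoints(r))
for n,c in(('top',a),('side',b)):
    h=cv2.cvtColor(c['image'],cv2.COLOR_BGR2HSV)
    y=cv2.inRange(h,(22,150,120),(33,255,255));k=cv2.connectedComponentsWithStats(y)
    print(n,'yellow',k[2][1:],k[3][1:])
    for p in np.argwhere(y>0)[:0]:pass
h=cv2.cvtColor(a['image'],cv2.COLOR_BGR2HSV)
w=cv2.inRange(h,(0,0,150),(180,38,255));w[:195]=0;w[250:]=0;w[:,:250]=0;w[:,300:]=0
cs,_=cv2.findContours(w,cv2.RETR_EXTERNAL,cv2.CHAIN_APPROX_NONE)
c=max(cs,key=cv2.contourArea)
P=np.array([ray(a,u,v,.026)[:2] for u,v in c[:,0]]).astype(np.float32)
r=cv2.minAreaRect(P);print('plate',r,cv2.boxPoints(r))
E
```

```text
bed ((0.5449055433273315, 0.05542081594467163), (0.13273493945598602, 0.23763923346996307), 86.58826446533203) [[ 0.42234695 -0.00375798]
 [ 0.659565   -0.01790009]
 [ 0.66746414  0.11459961]
 [ 0.4302461   0.12874171]]
top yellow [[277 178   3   6  12]
 [271 185   5  10  17]
 [277 185   1   1   1]
 [276 187   3   4   8]] [[278.         180.25      ]
 [272.70588235 189.88235294]
 [277.         185.        ]
 [277.375      188.5       ]]
side yellow [[248 197   1   1   1]
 [250 200   2   2   2]
 [254 204   2   1   2]
 [251 206   1   3   3]] [[248.  197. ]
 [250.5 200.5]
 [254.5 204. ]
 [251.  207. ]]
plate ((0.5144999623298645, 0.059537582099437714), (0.16024547815322876, 0.08017828315496445), 0.8595100045204163) [[0.4337849  0.09842031]
 [0.4349876  0.01825105]
 [0.595215   0.02065485]
 [0.5940123  0.10082411]]
```

View pics/crop0.png

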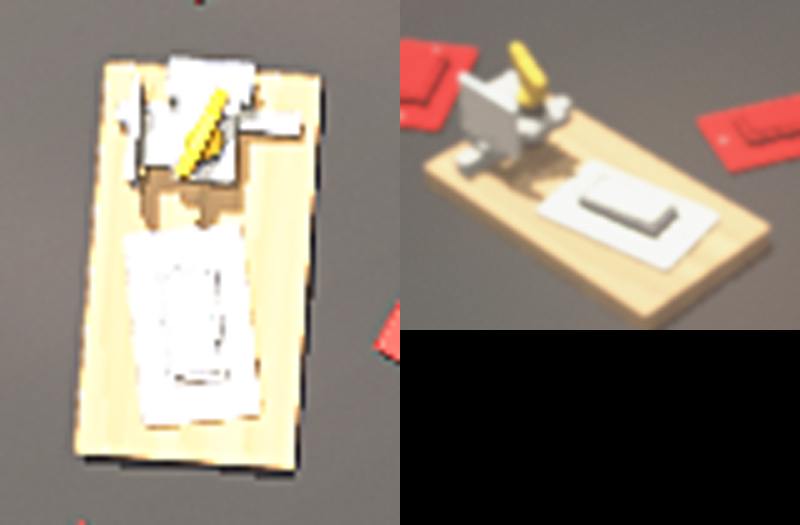

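The crop confirms it: the white plate with its grey housing lies on the plywood, askew by about 10°. The yellow blade runs from about (279,178) to (271,196), and the guard is on its left (+y). Next I'll measure the poses.

```bash
cat >> h.py <<'E'
def plate(c,z=.026,show=True,lo=None):
    im=c['image'].astype(int); top=lo or (190,252,245,305)
    # white vs. wood: blue/red ratio
    big=cv2.resize(c['image'],None,fx=4,fy=4,interpolation=cv2.INTER_LINEAR).astype(float)
    m=((big[...,0]/(big[...,2]+1)>.9)&(big[...,2]>150)).astype(np.uint8)
    k=np.zeros_like(m);r=[4*x for x in top];k[r[0]:r[1],r[2]:r[3]]=1;m*=k
    m=cv2.morphologyEx(m,cv2.MORPH_OPEN,np.ones((9,9)))
    cs,_=cv2.findContours(m,cv2.RETR_EXTERNAL,cv2.CHAIN_APPROX_NONE);q=max(cs,key=cv2.contourArea)[:,0]
    P=np.array([ray(c,(u+.5)/4-.5,(v+.5)/4-.5,z)[:2] for u,v in q]).astype(np.float32)
    return cv2.minAreaRect(P),q
E
python3 - <<'E'
from h import *
import pickle
a,b=pickle.load(open('c0.pkl','rb'))
for c,lo in((a,(202,252,245,305)),(b,(225,262,250,330))):
    r,q=plate(c,lo=lo);p=cv2.boxPoints(r);print('plate',r,p.tolist())
for n,c,L in(('top',a,(172,200,268,284)),('side',b,(188,214,243,260))):
    h=cv2.cvtColor(c['image'],cv2.COLOR_BGR2HSV)
    y=cv2.inRange(h,(18,100,90),(36,255,255));k=np.zeros_like(y);k[L[0]:L[1],L[2]:L[3]]=1;y*=k
    pt=np.argwhere(y>0)[:,::-1]
    P=np.array([ray(c,u,v,.107 if n=='top' else .095)[:2] for u,v in pt]).astype(np.float32)
    print(n,'wing',len(pt),cv2.minAreaRect(P),P.mean(0),np.degrees(np.arctan2(*cv2.fitLine(P,1,0,.01,.01)[1::-1,0])))
th=np.radians(-3.41);d=np.array([np.cos(th),np.sin(th)])
o=np.array([.5449,.0554])+.0225*d;s=o+.043*d;print('jig',o,'screw',s)
# bed outline in side view
h=cv2.cvtColor(b['image'],cv2.COLOR_BGR2HSV);m=cv2.inRange(h,(8,40,110),(28,160,255));m[:190]=0;m[275:]=0;m[:,:215]=0;m[:,330:]=0
for xy in((-.14,-.065),(-.14,.065),(.095,-.065),(.095,.065)):
    w=o+xy[0]*d+xy[1]*np.array([-d[1],d[0]]);print(xy,w,proj(a,[*w,.02]),proj(b,[*w,.02]))
print(cv2.approxPolyDP(cv2.convexHull(np.argwhere(m>0)[:,::-1].astype(np.int32)),3,True)[:,0].tolist())
E
```

```text
plate ((0.5079115629196167, 0.05798012763261795), (0.1173061951994896, 0.07157441228628159), 6.859705448150635) [[0.44540396332740784, 0.0865057036280632], [0.45395269989967346, 0.015443656593561172], [0.570419192314148, 0.0294545516371727], [0.5618704557418823, 0.10051660239696503]]
plate ((0.5061343908309937, 0.05678526684641838), (0.1158282458782196, 0.07291034609079361), 6.9976606369018555) [[0.444210410118103, 0.08591328561306], [0.45309293270111084, 0.013546032831072807], [0.5680583715438843, 0.027657248079776764], [0.5591758489608765, 0.1000244989991188]]
top wing 83 ((0.6024734973907471, 0.045612648129463196), (0.03961711376905441, 0.05910302698612213), 86.61604309082031) [0.6041146  0.04959216] -23.922209
side wing 124 ((0.6118620038032532, 0.046256814152002335), (0.021745750680565834, 0.08327217400074005), 51.08540344238281) [0.6095946  0.04938202] -37.4014
jig [0.56736016 0.05406169] screw [0.61028403 0.05150402]
(-0.14, -0.065) [ 0.4237418  -0.00249594] [293.01876194 253.02655902] [320.21443416 244.92745631]
(-0.14, 0.065) [0.43147428 0.12727389] [249.07786779 249.73290403] [283.93278009 270.5656905 ]
(0.095, -0.065) [ 0.65832572 -0.01647389] [298.7210185  174.62660873] [256.41795857 206.65259922]
(0.095, 0.065) [0.6660582  0.11329594] [255.57875538 171.58891374] [220.28709939 227.20596323]
[[329, 274], [280, 274], [224, 235], [219, 218], [246, 191], [326, 206]]
```

Call:
move_arm(
  commands=[
    [[0,0,8],[4,8,0],-0.3],
    [[0,0,16],[8,16,0],-0.3],
    [[0,0,20],[11.5,22.7,-1],-0.3],
    [[0,0,20],[11.5,22.7,-1],-0.3],
    [[0,0,20],[11.5,22.7,-1],-0.3],
    [[0,0,20],[11.5,22.7,-1],-0.3],
    [[0,0,20],[11.5,22.7,-1],-0.3],
    [[0,0,20],[11.5,22.7,-1],-0.3],
    [[0,0,20],[11.5,22.7,-1],-0.3],
    [[0,0,20],[11.5,22.7,-1],-0.3],
  ],
)

```text
clock: 1.35
tcp_pos: [0.4788, 0.0454, 0.1804]
tcp_rot: [-0.0, 0.491, 0.871, -0.0]
wrist_force: [0.4, -0.9, -0.5]
opening: 0.653
```

Call:
move_arm(
  commands=[
    [[0,0,13.1],[0.26,0.37,0],-0.3],
    [[0,0,13.1],[0.26,0.37,0],-0.3],
    [[0,0,13.1],[0.26,0.37,0],-0.3],
    [[0,0,13.1],[0.26,0.37,0],-0.3],
    [[0,0,13.1],[0.26,0.37,0],-0.3],
    [[0,0,13.1],[0.26,0.37,-2],-0.3],
    [[0,0,13.1],[0.26,0.37,-4],-0.3],
    [[0,0,13.1],[0.26,0.37,-4.8],-0.3],
    [[0,0,13.1],[0.26,0.37,-4.8],-0.3],
    [[0,0,13.1],[0.26,0.37,-4.8],-0.3],
  ],
)

```text
clock: 2.6
tcp_pos: [0.4858, 0.0547, 0.0614]
tcp_rot: [0.001, -0.058, 0.998, -0.0]
wrist_force: [-0.2, 0.6, -0.1]
opening: 0.653
```

```bash
python3 - <<'E'
from h import *
o=ctrl.get_obs();print(o['tcp_pos'],o['tcp_rot'],o['wrist_force'],o['q'])
c=cap('side');a=cap('top')
p=o['tcp_pos'];print(proj(c,p),proj(a,p))
im=cv2.resize(c['image'][140:280,210:350],(560,560),interpolation=cv2.INTER_CUBIC);cv2.imwrite('pics/s1.png',im)
E
```

```text
[0.48576879 0.05466519 0.0613752 ] [ 6.64941594e-04 -5.78459468e-02  9.98325175e-01 -4.99118150e-04] [-0.20259488  0.63630586 -0.0730406 ] [ 3.76590255e-02  3.43154272e-01  1.83408467e+00 -1.18300876e-03
  9.63004242e-01 -1.64821894e+00]
[286.64155746 232.65106501] [273.46307979 230.60736405]
```

View pics/s1.png

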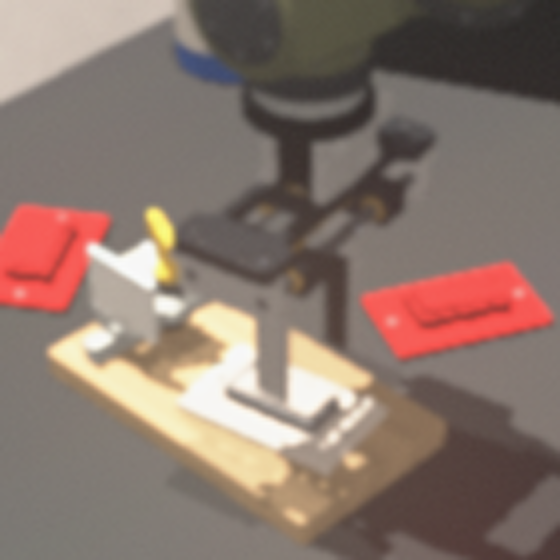

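The fingers straddle the housing, so I'll lower and pinch.

Call:
move_arm(
  commands=[
    [[0,0,0],[0,0,-0.7],-0.3],
    [[0,0,0],[0,0,-1.1],-0.3],
    [[0,0,0],[0,0,-1.3],-0.3],
    [[0,0,0],[0,0,-1.3],-0.1],
    [[0,0,0],[0,0,-1.3],0.2],
    [[0,0,0],[0,0,-1.3],0.5],
    [[0,0,0],[0,0,-1.3],0.5],
    [[0,0,0],[0,0,-1.3],0.5],
    [[0,0,0],[0,0,-1.3],0.5],
  ],
)

```text
clock: 3.82
tcp_pos: [0.486, 0.0547, 0.0293]
tcp_rot: [0.001, -0.058, 0.998, -0.001]
wrist_force: [-0.5, 0.8, 5.7]
opening: 0.355
```

Call:
move_arm(
  commands=[
    [[0,0,-0.5],[0.3,0,0],0.5],
    [[0,0,-1],[0.6,0,0],0.5],
    [[0,0,-1.5],[0.9,0,0],0.5],
    [[0,0,-2.05],[1.2,0,0],0.5],
    [[0,0,-2.05],[1.5,0,0],0.5],
    [[0,0,-2.05],[1.8,0.01,0],0.5],
    [[0,0,-2.05],[2.05,0.02,0],0.5],
    [[0,0,-2.05],[2.15,0.02,0],0.5],
    [[0,0,-2.05],[2.15,0.02,0],0.5],
  ],
)

```text
clock: 4.95
tcp_pos: [0.5397, 0.0552, 0.0293]
tcp_rot: [0.001, 0.032, 1.0, -0.001]
wrist_force: [-1.9, 0.3, 4.3]
opening: 0.356
```

```bash
python3 - <<'E'
from h import *
o=ctrl.get_obs();print(o['tcp_pos'],o['tcp_rot'],o['wrist_force'],o['ft_torque'])
c=cap('side')
im=cv2.resize(c['image'][160:280,210:330],(600,600),interpolation=cv2.INTER_CUBIC);cv2.imwrite('pics/s2.png',im)
E
```

```text
[0.53969212 0.05518787 0.02933808] [ 9.59875720e-04  3.15543853e-02  9.99501379e-01 -6.27430651e-04] [-1.92147611  0.27970572  4.29793897] [0.04617395 0.28157208 0.04606142]
```

View pics/s2.png

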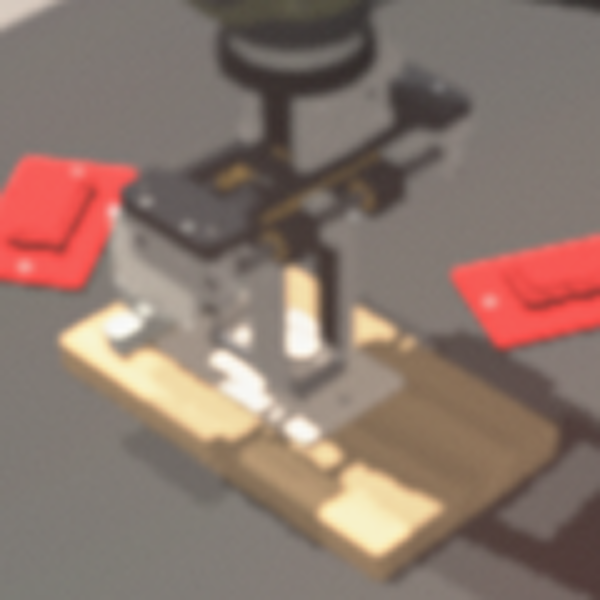

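Call:
move_arm(
  commands=[
    [[0,0,0],[0.06,0,0],0.5],
    [[0,0,0],[0.12,-0.01,0],0.5],
    [[0,0,0],[0.16,-0.01,0],0.5],
    [[0,0,0],[0.16,-0.01,0],0.5],
  ],
)

```text
clock: 5.5
tcp_pos: [0.5434, 0.055, 0.0293]
tcp_rot: [0.001, 0.032, 1.0, -0.001]
wrist_force: [-3.2, 0.0, 4.9]
opening: 0.356
```

Call:
move_arm(
  commands=[
    [[0,0,0],[0.03,0,0],0.5],
    [[0,0,0],[0.05,0,0],0.5],
    [[0,0,0],[0.05,0,0],0.5],
  ],
)

```text
clock: 5.88
tcp_pos: [0.5442, 0.0549, 0.0293]
tcp_rot: [0.0, 0.032, 1.0, -0.001]
wrist_force: [-4.5, -0.1, 5.2]
opening: 0.358
```

Call:
move_arm(
  commands=[
    [[0,0,0],[0.04,0,0],0.5],
    [[0,0,0],[0.06,0,0],0.5],
    [[0,0,0],[0.06,0,0],0.5],
  ],
)

```text
clock: 6.25
tcp_pos: [0.5454, 0.055, 0.0293]
tcp_rot: [-0.0, 0.032, 1.0, -0.001]
wrist_force: [-4.4, -1.0, 6.4]
opening: 0.357
```

Call:
move_arm(
  commands=[
    [[0,0,0],[0.04,0,0],0.5],
    [[0,0,0],[0.06,0,0],0.5],
    [[0,0,0],[0.06,0,0],0.5],
  ],
)

```text
clock: 6.62
tcp_pos: [0.5459, 0.055, 0.0293]
tcp_rot: [-0.002, 0.032, 1.0, -0.001]
wrist_force: [-9.3, -0.2, 9.3]
opening: 0.357
```

```bash
python3 - <<'E'
from h import *
o=ctrl.get_obs();print(o['tcp_pos'],o['tcp_rot'],o['wrist_force'],o['ft_torque'])
E
```

```text
[0.54585258 0.05497154 0.02931137] [-1.51962281e-03  3.15278887e-02  9.99501432e-01 -7.55397995e-04] [-9.31097057 -0.19612058  9.29228485] [0.0515143  1.58070763 0.02107394]
```

Call:
move_arm(
  commands=[
    [[0,0,0],[0,0,0],0.2],
    [[0,0,0],[0,0,0],0],
    [[0,0,0],[0,0,0],0],
    [[0,0,0],[0,0,0.5],0],
    [[0,0,0],[0,0,1],0.1],
    [[0,0,0],[-1,0.06,1],0.36],
    [[0,0,0],[-2.05,0.12,1],0.36],
    [[0,0,0],[-2.05,0.12,0.5],0.36],
    [[0,0,0],[-2.05,0.12,0],0.36],
    [[0,0,0],[-2.05,0.12,-0.24],0.36],
  ],
)

```text
clock: 7.88
tcp_pos: [0.4948, 0.0579, 0.0222]
tcp_rot: [-0.002, 0.032, 0.999, -0.001]
wrist_force: [1.0, 0.2, 0.8]
opening: 0.32
```

```bash
python3 - <<'E'
from h import *
o=ctrl.get_obs();print(o['tcp_pos'],o['tcp_rot'],o['wrist_force'],o['opening'])
c=cap('side')
im=cv2.resize(c['image'][160:280,210:330],(600,600),interpolation=cv2.INTER_CUBIC);cv2.imwrite('pics/s3.png',im)
E
```

```text
[0.49483045 0.05787831 0.02224524] [-2.01295097e-03  3.15598377e-02  9.99499499e-01 -8.21982882e-04] [1.04996235 0.24606667 0.80517349] 0.3200486366827105
```

View pics/s3.png

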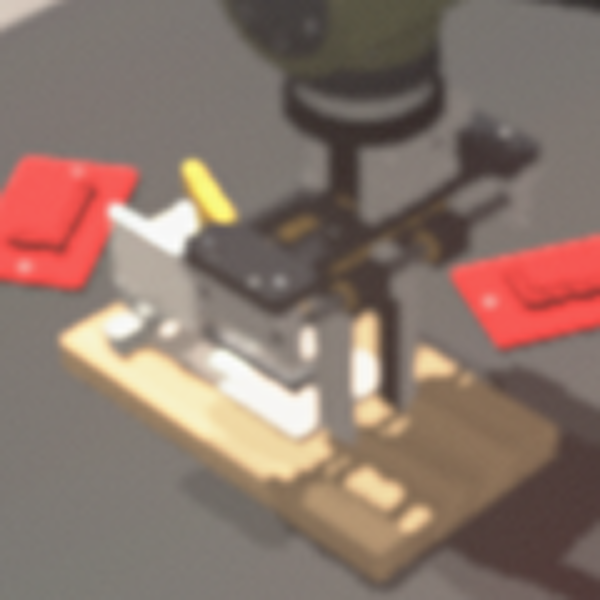

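Call:
move_arm(
  commands=[
    [[0,0,0],[0.1,-0.01,0.03],0.36],
    [[0,0,0],[0.2,-0.01,0.03],0.36],
    [[0,0,0],[0.25,-0.01,0.03],0.36],
    [[0,0,0],[0.25,-0.01,0.03],0.36],
  ],
)

```text
clock: 8.43
tcp_pos: [0.4987, 0.0576, 0.0222]
tcp_rot: [-0.005, 0.031, 0.999, -0.001]
wrist_force: [-14.6, -0.0, 8.3]
opening: 0.322
```

Call:
move_arm(
  commands=[
    [[0,0,0],[0.04,0,0],0.36],
    [[0,0,0],[0.06,0,0],0.36],
    [[0,0,0],[0.06,0,0],0.36],
  ],
)

```text
clock: 8.8
tcp_pos: [0.4987, 0.0576, 0.0222]
tcp_rot: [-0.007, 0.031, 0.999, -0.001]
wrist_force: [-13.8, -0.5, 9.4]
opening: 0.318
```

Call:
move_arm(
  commands=[
    [[0,0,0],[-0.2,0.01,0.04],0.36],
    [[0,0,0],[-0.4,0.03,0.2],0.36],
    [[0,0,0],[-1,0.05,2],0.36],
    [[0,0,0],[-3,0.1,4],0.36],
    [[0,0,0],[-5,0.1,6],0.36],
    [[0,0,0],[-5,0.1,6],0.36],
    [[0,0,0],[-5,0.1,6],0.36],
  ],
)

```text
clock: 9.68
tcp_pos: [0.3739, 0.0601, 0.1734]
tcp_rot: [-0.006, 0.031, 0.999, -0.001]
wrist_force: [-0.1, -0.1, -0.4]
opening: 0.32
```

```bash
python3 - <<'E'
from h import *
o=ctrl.get_obs();print(o['tcp_pos'],o['tcp_rot'],o['wrist_force'],o['q'])
a=cap('top');c=cap('side')
A=cv2.resize(a['image'][160:265,235:315],(400,525),interpolation=cv2.INTER_CUBIC);B=cv2.resize(c['image'][185:275,215:325],(400,327),interpolation=cv2.INTER_CUBIC)
im=np.zeros((525,800,3),np.uint8);im[:,:400]=A;im[:327,400:]=B;cv2.imwrite('pics/s4.png',im)
import pickle;pickle.dump((a,c),open('c4.pkl','wb'))
E
```

```text
[0.37387981 0.06013144 0.17341201] [-0.00573703  0.03138127  0.99949047 -0.00104747] [-0.08697808 -0.14126322 -0.42348903] [ 6.33816937e-02 -5.16978644e-02  1.99460638e+00 -1.06845006e-03
  1.21030521e+00 -1.44425802e+00]
```

View pics/s4.png

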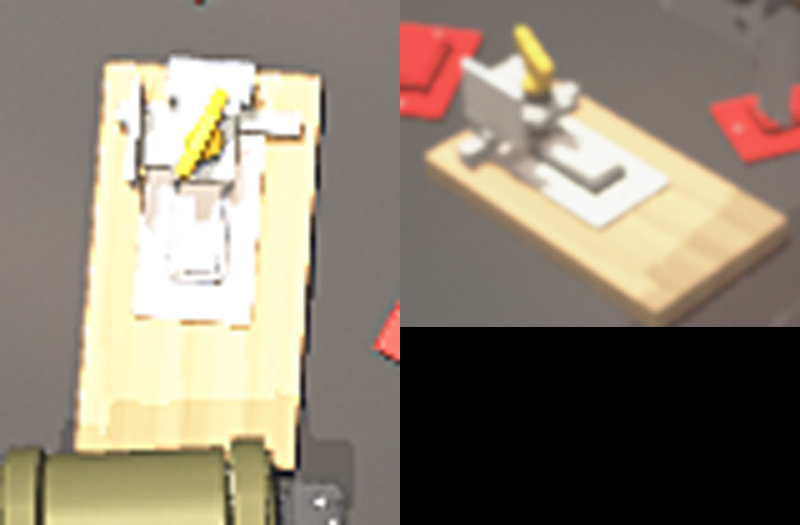

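The plate is now under the arm with its rear edge from about (262,223.5) to (285,225), nearly parallel to the bed's rear edge. I'll check that numerically.

```bash
python3 - <<'E'
from h import *
import pickle
a,c=pickle.load(open('c4.pkl','rb'))
th=np.radians(-3.41);d=np.array([np.cos(th),np.sin(th)]);n=np.array([-d[1],d[0]]);o=np.array([.5666,.0536])
for nm,k,off in(('top',a,(.0008,.0005)),('side',c,(-.0008,-.0005))):
    # sample ratio along jig lines: rear edge x for several y, side edges for several x
    im=k['image'].astype(np.float32);oo=o+np.array(off)
    def val(x,y):
        w=oo+x*d+y*n;u,v=proj(k,[*w,.026]);s=cv2.remap(im,np.float32([[u]]),np.float32([[v]]),cv2.INTER_LINEAR)[0,0];return s[0]/(s[2]+1)
    def edge(f,ts):
        v=np.array([f(t) for t in ts]);g=np.abs(np.diff(v));i=np.argmax(g);l,h=max(i-6,0),i+7;m=(v[l]+v[min(h,len(v)-1)])/2
        j=l+np.argmax((v[l:h]-m)*(v[l]-m)<0);return round(float(ts[j])*1000,1)
    ts=np.arange(-.075,-.04,.0005)
    print(nm,'rear',[(y,edge(lambda t:val(t,y/1000),ts)) for y in(-28,-20,-10,0,10,20,28)])
    for s in(1,-1):
        t2=s*np.arange(.022,.05,.0005);print(' side',s,[(x,edge(lambda t:val(x/1000,t),t2)) for x in(-50,-45,-40,-30,-20)])
E
```

```text
top rear [(-28, -57.5), (-20, -58.5), (-10, -56.5), (0, -57.0), (10, -58.0), (20, -59.0), (28, -56.0)]
 side 1 [(-50, 37.5), (-45, 36.5), (-40, 36.5), (-30, 36.5), (-20, 35.5)]
 side -1 [(-50, -33.0), (-45, -35.5), (-40, -35.5), (-30, -34.5), (-20, -34.0)]
side rear [(-28, -58.5), (-20, -59.0), (-10, -59.0), (0, -59.0), (10, -59.5), (20, -59.5), (28, -59.5)]
 side 1 [(-50, 38.5), (-45, 38.5), (-40, 38.5), (-30, 38.5), (-20, 38.5)]
 side -1 [(-50, -36.0), (-45, -37.0), (-40, -36.5), (-30, -37.0), (-20, -36.0)]
```

```bash
python3 - <<'E'
from h import *
import pickle
a,c=pickle.load(open('c4.pkl','rb'))
for k,L in((a,(172,200,266,286)),(c,(185,216,240,262))):
    h=cv2.cvtColor(cv2.resize(k['image'],None,fx=4,fy=4,interpolation=cv2.INTER_LINEAR),cv2.COLOR_BGR2HSV)
    y=cv2.inRange(h,(20,150,150),(34,255,255));z=np.zeros_like(y);z[4*L[0]:4*L[1],4*L[2]:4*L[3]]=255;y&=z
    pt=(np.argwhere(y>0)[:,::-1]+.5)/4-.5
    P=np.array([ray(k,u,v,.107)[:2] for u,v in pt]).astype(np.float32);print(len(pt),pt.min(0),pt.max(0),cv2.minAreaRect(P))
    f=cv2.fitLine(P,cv2.DIST_HUBER,0,.01,.01)[:,0];print(f,np.degrees(np.arctan2(f[1],f[0])))
    for s in(-.028,.028):
        for ang in(-25,): print(proj(k,[.6095+s*np.cos(np.radians(ang)),.051+s*np.sin(np.radians(ang)),.107]))
E
```

```text
730 [270.875 177.875] [279.375 194.875] ((0.6056593656539917, 0.047842271625995636), (0.01861869916319847, 0.05322345346212387), 59.255977630615234)
[ 0.9175838  -0.3975424   0.60522026  0.04862935] -23.42463
[270.58810197 194.51945059]
[279.26460114 176.91151464]
202 [248.125 196.625] [254.875 208.875] ((0.5936071872711182, 0.06324589252471924), (0.012698901817202568, 0.05434948578476906), 52.01190948486328)
[ 0.7024892  -0.7116944   0.5852088   0.07270952] -45.372944
[254.76506434 203.73951927]
[246.96909997 192.31055853]
```

Call:
move_arm(
  commands=[
    [[0.02,-0.13,-2],[2.4,-0.1,0],0.36],
    [[0.02,-0.13,-4.3],[4.8,-0.2,0],0.36],
    [[0.02,-0.13,-4.3],[7.2,-0.3,0],0.36],
    [[0.02,-0.13,-4.3],[9.42,-0.36,0],0.36],
    [[0.02,-0.13,-4.3],[9.42,-0.36,0],0.36],
    [[0.02,-0.13,-4.3],[9.42,-0.36,0],0.36],
    [[0.02,-0.13,-4.3],[9.42,-0.36,-1],0.36],
    [[0.02,-0.13,-4.3],[9.42,-0.36,-2],0.36],
    [[0.02,-0.13,-4.3],[9.42,-0.36,-2],0.36],
  ],
)

```text
clock: 10.9
tcp_pos: [0.6079, 0.0511, 0.1208]
tcp_rot: [-0.003, 0.217, 0.976, 0.001]
wrist_force: [1.3, 0.5, 0.7]
opening: 0.321
```

```bash
python3 - <<'E'
from h import *
o=ctrl.get_obs();print(o['tcp_pos'],o['tcp_rot'],o['wrist_force'],o['ft_torque'],o['q'])
c=cap('side')
im=cv2.resize(c['image'][150:260,200:310],(600,600),interpolation=cv2.INTER_CUBIC);cv2.imwrite('pics/s5.png',im)
E
```

```text
[0.60793993 0.0511263  0.12081827] [-3.27354355e-03  2.17256446e-01  9.76108646e-01  9.11805383e-04] [1.3198855  0.47765052 0.74628984] [ 0.05661984 -0.10400986 -0.00130496] [ 0.02239008  0.51218093  1.42753123  0.00356837  1.20780395 -1.11167479]
```

View pics/s5.png

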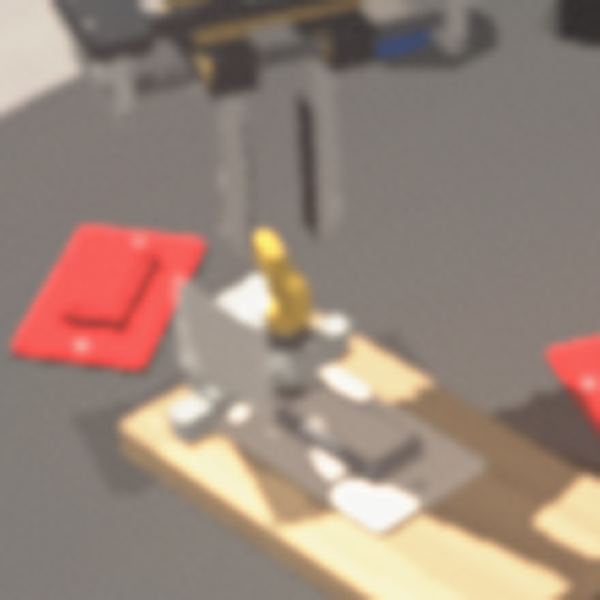

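Call:
move_arm(
  commands=[
    [[-0.04,-0.07,0],[0.06,0,0],0.36],
    [[-0.04,-0.07,0],[0.06,0,-0.6],0.36],
    [[-0.04,-0.07,0],[0.06,0,-1.2],0.36],
    [[-0.04,-0.07,0],[0.06,0,-1.71],0.36],
    [[-0.04,-0.07,0],[0.06,0,-1.71],0.36],
    [[-0.04,-0.07,0],[0.06,0,-1.71],0.6],
    [[-0.04,-0.07,0],[0.06,0,-1.71],0.75],
  ],
)

```text
clock: 11.82
tcp_pos: [0.6107, 0.051, 0.0803]
tcp_rot: [0.002, 0.217, 0.976, 0.0]
wrist_force: [-0.7, 0.2, 1.6]
opening: 0.147
```

Call:
move_arm(
  commands=[
    [[0,0,0],[0,0,0],0.9],
    [[0,0,0],[0,0,0],1],
    [[0,0,0],[0,0,0],1],
    [[0,0,0],[0,0,0],1],
  ],
)

```text
clock: 12.32
tcp_pos: [0.6098, 0.0491, 0.0803]
tcp_rot: [0.001, 0.218, 0.976, -0.001]
wrist_force: [-8.2, -12.8, 2.7]
opening: 0.091
```

```bash
cat > st.py <<'E'
from h import *
o=ctrl.get_obs();q=o['tcp_rot']
print(o['clock'],o['tcp_pos'],'yaw',np.degrees(2*np.arctan2(q[2],q[1])),o['wrist_force'].round(2),o['ft_torque'].round(3),'tau6',o['tau'].round(3)[5],o['opening'],'q6',o['q'][5])
E
python3 st.py
```

```text
12.325 [0.60980489 0.04908359 0.08032648] yaw 154.85635975137598 [ -8.17 -12.84   2.69] [-2.489  1.349 -0.066] tau6 -0.096 0.09092753752662422 q6 -1.1086254787488017
```

Call:
move_arm(
  commands=[
    [[0,0,0],[0,0,0],1],
    [[0,0,0],[0,0,0],1],
  ],
)

```text
clock: 12.58
tcp_pos: [0.6097, 0.0489, 0.0804]
tcp_rot: [0.001, 0.218, 0.976, -0.001]
wrist_force: [-1.3, -2.8, -0.9]
opening: 0.095
```

Call:
move_arm(
  commands=[
    [[0,0,0],[0,0,0],1],
    [[0,0,0],[0,0,0],1],
  ],
)

```text
clock: 12.82
tcp_pos: [0.6097, 0.0489, 0.0804]
tcp_rot: [0.001, 0.218, 0.976, -0.002]
wrist_force: [-1.4, -3.2, -0.9]
opening: 0.096
```

```bash
python3 st.py
```

```text
12.825 [0.60969919 0.0489462  0.0803524 ] yaw 154.85483117183674 [-1.37 -3.22 -0.92] [-0.301  0.06  -0.042] tau6 -0.097 0.09634598140035323 q6 -1.1085652308785132
```

Call:
move_arm(
  commands=[
    [[0,0,-1],[0,0,0],1],
    [[0,0,-2],[0,0,0],1],
    [[0,0,-3],[0,0,0],1],
    [[0,0,-4],[0,0,0],1],
    [[0,0,-5],[0,0,0],1],
  ],
)

```text
clock: 13.45
tcp_pos: [0.6092, 0.0482, 0.0803]
tcp_rot: [0.0, 0.425, 0.905, -0.003]
wrist_force: [-6.7, -6.6, 1.8]
opening: 0.091
```

```bash
python3 st.py
```

```text
13.45 [0.60917531 0.04820748 0.08034939] yaw 129.7116864260481 [-6.66 -6.65  1.83] [-1.431  1.1    0.241] tau6 -1.215 0.09149280528480212 q6 -0.6696095306688694
```

Call:
move_arm(
  commands=[
    [[0,0,-0.5],[-0.03,0.03,0],1],
    [[0,0,-1],[-0.03,0.03,0],1],
    [[0,0,-1.5],[-0.03,0.03,0],1],
    [[0,0,-2],[-0.03,0.03,0],1],
  ],
)

```text
clock: 13.95
tcp_pos: [0.6087, 0.048, 0.0804]
tcp_rot: [0.001, 0.503, 0.864, -0.003]
wrist_force: [0.9, -8.4, -1.9]
opening: 0.093
```

```bash
python3 st.py
```

```text
13.95 [0.60871818 0.04801426 0.0803603 ] yaw 119.63950221836951 [ 0.92 -8.43 -1.86] [-1.543 -0.318  0.225] tau6 -0.5 0.09298705210004754 q6 -0.49310449125646066
```

Call:
move_arm(
  commands=[
    [[0,0,-0.5],[0,0,0],1],
    [[0,0,-1],[0,0,0],1],
    [[0,0,-1.5],[0,0,0],1],
    [[0,0,-2],[0,0,0],1],
  ],
)

```text
clock: 14.45
tcp_pos: [0.6084, 0.0477, 0.0803]
tcp_rot: [0.0, 0.577, 0.817, -0.004]
wrist_force: [-3.9, -4.1, 1.4]
opening: 0.096
```

```bash
python3 st.py
```

```text
14.45 [0.60840343 0.04774054 0.08032981] yaw 109.58336956405223 [-3.86 -4.11  1.4 ] [-0.757  0.594  0.187] tau6 -0.497 0.09564174737395147 q6 -0.317912736657996
```

Call:
move_arm(
  commands=[
    [[0,0,-0.5],[-0.01,0,0],1],
    [[0,0,-1],[-0.01,0,0],1],
    [[0,0,-1.5],[-0.01,0,0],1],
    [[0,0,-2],[-0.01,0,0],1],
  ],
)

```text
clock: 14.95
tcp_pos: [0.608, 0.0476, 0.0804]
tcp_rot: [-0.0, 0.646, 0.763, -0.004]
wrist_force: [-3.3, -3.7, -0.9]
opening: 0.093
```

```bash
python3 st.py
```

```text
14.95 [0.60800656 0.04759264 0.08035874] yaw 99.5315696355046 [-3.28 -3.7  -0.94] [-0.559  0.3    0.277] tau6 -0.499 0.09331509600571146 q6 -0.14307946104625133
```

```bash
cat > st2.py <<'E'
from h import *
L=[]
for i in range(4): L.append(ctrl.get_obs()['ft_torque'][2]);ctrl.capture('side')
print(np.round(L,3))
E
python3 st2.py; python3 st.py
```

```text
[0.277 0.165 0.151 0.09 ]
15.15 [0.60800059 0.04762038 0.08035908] yaw 99.65611794570825 [-4.02 -4.5  -0.4 ] [-0.642  0.373  0.066] tau6 0.155 0.09340907078141437 q6 -0.14534909648922179
```

Call:
move_arm(
  commands=[
    [[0,0,-0.5],[-0.01,0,0],1],
    [[0,0,-1],[-0.01,-0.01,0],1],
    [[0,0,-1.5],[-0.01,-0.01,0],1],
  ],
)

```text
clock: 15.52
tcp_pos: [0.6077, 0.0475, 0.0804]
tcp_rot: [-0.001, 0.694, 0.72, -0.004]
wrist_force: [-3.5, -0.9, 0.0]
opening: 0.091
```

```bash
python3 st.py
```

```text
15.525 [0.60770056 0.04753233 0.08035593] yaw 92.16251376474094 [-3.5  -0.95  0.02] [-0.268  0.319  0.204] tau6 -0.505 0.09129670960243912 q6 -0.015514195612333609
```

Call:
move_arm(
  commands=[
    [[0,0,-0.5],[-0.01,0,0],1],
    [[0,0,-1],[-0.01,0,0],1],
    [[0,0,-1.5],[-0.01,0,0],1],
    [[0,0,-2],[-0.01,0,0],1],
  ],
)

```text
clock: 16.02
tcp_pos: [0.6073, 0.0476, 0.0804]
tcp_rot: [-0.001, 0.754, 0.657, -0.004]
wrist_force: [-4.4, -2.4, -0.2]
opening: 0.095
```

```bash
python3 st.py
```

```text
16.025 [0.6072958  0.04758035 0.08036176] yaw 82.17361678496619 [-4.35 -2.45 -0.24] [-0.534  0.439  0.173] tau6 -0.499 0.09542222430435965 q6 0.1579797498327557
```

Call:
move_arm(
  commands=[
    [[0,0,-0.5],[-0.02,0,0],1],
    [[0,0,-1],[-0.02,0,0],1],
    [[0,0,-1.5],[-0.02,0,0],1],
    [[0,0,-2],[-0.02,0,0],1],
  ],
)

```text
clock: 16.52
tcp_pos: [0.6069, 0.0477, 0.0803]
tcp_rot: [-0.001, 0.808, 0.589, -0.004]
wrist_force: [-2.2, -2.3, -1.0]
opening: 0.089
```

```bash
python3 st.py
```

```text
16.525 [0.60685933 0.04766339 0.08034409] yaw 72.18741434178268 [-2.17 -2.25 -1.04] [-0.451  0.017  0.25 ] tau6 -0.504 0.08878665914434176 q6 0.33125301082499725
```

Call:
move_arm(
  commands=[
    [[0,0,-0.3],[-0.01,0,0],1],
    [[0,0,-0.7],[-0.01,0,0],1],
  ],
)

```text
clock: 16.77
tcp_pos: [0.6067, 0.0477, 0.0804]
tcp_rot: [-0.001, 0.826, 0.564, -0.004]
wrist_force: [-1.3, -2.1, -0.8]
opening: 0.093
```

```bash
python3 st.py
```

```text
16.775 [0.60669901 0.04769684 0.08035571] yaw 68.63887255331882 [-1.26 -2.14 -0.76] [-0.441 -0.14   0.226] tau6 -0.48 0.09348794750875448 q6 0.3928280274755641
```

Call:
move_arm(
  commands=[
    [[0,0,-0.3],[-0.01,0,0],1],
    [[0,0,-0.7],[-0.01,0,0],1],
  ],
)

```text
clock: 17.02
tcp_pos: [0.6066, 0.0478, 0.0804]
tcp_rot: [-0.001, 0.843, 0.538, -0.004]
wrist_force: [0.4, -1.5, -3.1]
opening: 0.094
```

```bash
python3 st.py
```

```text
17.025 [0.60656683 0.04776518 0.08037612] yaw 65.03322066137794 [ 0.42 -1.52 -3.09] [-0.339 -0.38   0.23 ] tau6 -0.458 0.09384305521795254 q6 0.45534789663261677
```

Call:
move_arm(
  commands=[
    [[0,0,-0.3],[0,0,0],1],
    [[0,0,-0.7],[0,0,0],1],
  ],
)

```text
clock: 17.27
tcp_pos: [0.6064, 0.0478, 0.0804]
tcp_rot: [-0.002, 0.86, 0.511, -0.004]
wrist_force: [-1.4, -0.0, -2.1]
opening: 0.095
```

```bash
python3 st.py
```

```text
17.275 [0.60643725 0.0478194  0.08035497] yaw 61.41499508690855 [-1.45 -0.04 -2.14] [-0.405 -0.007  0.283] tau6 -0.427 0.09456882762982713 q6 0.5180743175331358
```

Call:
move_arm(
  commands=[
    [[0,0,-0.3],[0,0,0],1],
    [[0,0,-0.7],[0,0,0],1],
  ],
)

```text
clock: 17.52
tcp_pos: [0.6063, 0.0479, 0.0804]
tcp_rot: [-0.002, 0.875, 0.483, -0.004]
wrist_force: [-1.9, -1.3, -0.8]
opening: 0.096
```

```bash
python3 st.py
```

```text
17.525 [0.60633507 0.04789481 0.08037023] yaw 57.79757568990204 [-1.95 -1.32 -0.79] [-0.296  0.106  0.265] tau6 -0.403 0.09634831352990585 q6 0.580822228631181
```

Call:
move_arm(
  commands=[
    [[0,0,-0.3],[0,0,0],1],
    [[0,0,-0.7],[0,0,0],1],
  ],
)

```text
clock: 17.77
tcp_pos: [0.6062, 0.048, 0.0804]
tcp_rot: [-0.002, 0.89, 0.455, -0.004]
wrist_force: [-2.8, -0.2, -1.1]
opening: 0.092
```

```bash
python3 st.py
```

```text
17.775 [0.60619674 0.04797497 0.08035121] yaw 54.176919280454456 [-2.82 -0.21 -1.05] [-0.228  0.235  0.25 ] tau6 -0.382 0.09224336425368132 q6 0.6436239222564332
```

Call:
move_arm(
  commands=[
    [[0,0,-0.3],[0,0,0],1],
    [[0,0,-0.7],[0,0,0],1],
  ],
)

```text
clock: 18.02
tcp_pos: [0.6061, 0.048, 0.0803]
tcp_rot: [-0.002, 0.904, 0.427, -0.004]
wrist_force: [-3.6, -0.5, -1.2]
opening: 0.092
```

```bash
python3 st.py
```

```text
18.025 [0.60606865 0.04804871 0.08033569] yaw 50.552538854109486 [-3.63 -0.53 -1.23] [-0.158  0.388  0.303] tau6 -0.362 0.0919960175816622 q6 0.7063748945971062
```

Torque has risen over the last few steps, which suggests the foot is biting. I'll back off and re-approach the same angle to get repeat readings.

Call:
move_arm(
  commands=[
    [[0,0,0.5],[0,0,0],1],
    [[0,0,1],[0,0,0],1],
    [[0,0,1.5],[0,0,0],1],
    [[0,0,1.5],[0,0,0],1],
    [[0,0,1],[0,0,0],1],
    [[0,0,0.5],[0,0,0],1],
    [[0,0,0],[0,0,0],1],
  ],
)

```text
clock: 18.9
tcp_pos: [0.6061, 0.0481, 0.0804]
tcp_rot: [-0.002, 0.905, 0.426, -0.004]
wrist_force: [-2.5, -1.5, -0.8]
opening: 0.093
```

```bash
python3 st.py
```

```text
18.9 [0.60605919 0.04806708 0.0803762 ] yaw 50.38102224438615 [-2.5  -1.54 -0.8 ] [-0.335  0.158  0.308] tau6 -0.44 0.09287072429499203 q6 0.7094513925294628
```

Call:
move_arm(
  commands=[
    [[0,0,0.5],[0,0,0],1],
    [[0,0,1],[0,0,0],1],
    [[0,0,1.5],[0,0,0],1],
    [[0,0,1.5],[0,0,0],1],
    [[0,0,1],[0,0,0],1],
    [[0,0,0.5],[0,0,0],1],
    [[0,0,0],[0,0,0],1],
  ],
)

```text
clock: 19.77
tcp_pos: [0.606, 0.0481, 0.0803]
tcp_rot: [-0.002, 0.906, 0.424, -0.004]
wrist_force: [-1.6, -0.5, -1.0]
opening: 0.096
```

```bash
python3 st.py
```

```text
19.775 [0.60603876 0.04806177 0.08034641] yaw 50.19522803909418 [-1.58 -0.46 -1.04] [-0.418 -0.038  0.303] tau6 -0.441 0.09565685167443753 q6 0.7127697997703835
```

Call:
move_arm(
  commands=[
    [[0,0,0.5],[0,0,0],1],
    [[0,0,1],[0,0,0],1],
    [[0,0,1.5],[0,0,0],1],
    [[0,0,1.5],[0,0,0],1],
    [[0,0,1],[0,0,0],1],
    [[0,0,0.5],[0,0,0],1],
    [[0,0,0],[0,0,0],1],
  ],
)

```text
clock: 20.65
tcp_pos: [0.606, 0.0481, 0.0804]
tcp_rot: [-0.002, 0.906, 0.423, -0.004]
wrist_force: [-1.2, -1.5, -1.8]
opening: 0.097
```

```bash
python3 st.py
```

```text
20.65 [0.60602882 0.04807876 0.08036658] yaw 50.00401100526838 [-1.17 -1.51 -1.79] [-0.524 -0.216  0.274] tau6 -0.442 0.09709180405924667 q6 0.7162204277246794
```

Call:
move_arm(
  commands=[
    [[0,0,0.5],[0,0,0],1],
    [[0,0,1],[0,0,0],1],
    [[0,0,1],[0,0,0],1],
    [[0,0,0.5],[0,0,0],1],
    [[0,0,0],[0,0,0],1],
    [[0,0,-0.5],[0,0,0],1],
  ],
)

```text
clock: 21.4
tcp_pos: [0.6059, 0.0481, 0.0803]
tcp_rot: [-0.002, 0.916, 0.401, -0.004]
wrist_force: [-0.8, -1.8, -1.7]
opening: 0.093
```

```bash
python3 st.py
```

```text
21.4 [0.60592872 0.04814137 0.08034734] yaw 47.31219012179056 [-0.84 -1.81 -1.67] [-0.407 -0.195  0.31 ] tau6 -0.43 0.09272992294936631 q6 0.7629900913998109
```

Call:
move_arm(
  commands=[
    [[0,0,0.5],[0,0,0],1],
    [[0,0,1],[0,0,0],1],
    [[0,0,1.5],[0,0,0],1],
    [[0,0,1.5],[0,0,0],1],
    [[0,0,1],[0,0,0],1],
    [[0,0,0.5],[0,0,0],1],
    [[0,0,0],[0,0,0],1],
  ],
)

```text
clock: 22.28
tcp_pos: [0.6059, 0.0482, 0.0804]
tcp_rot: [-0.002, 0.917, 0.4, -0.004]
wrist_force: [0.7, -2.0, -2.6]
opening: 0.096
```

```bash
python3 st.py
```

```text
22.275 [0.6059267  0.0481527  0.08038293] yaw 47.11383686985368 [ 0.72 -1.95 -2.61] [-0.63  -0.414  0.29 ] tau6 -0.432 0.09596945598180608 q6 0.7665851961943607
```

Call:
move_arm(
  commands=[
    [[0,0,0],[0,0,0],0.8],
    [[0,0,0],[0,0,0],0.6],
    [[0,0,0],[0,0,0],0.45],
    [[0,0,0],[0,0,0],0.45],
    [[0,0,0],[0,0,1],0.45],
    [[0,0,0],[0,0,2.5],0.45],
    [[0,0,0],[0,0,4.5],0.45],
    [[0,0,0],[-2.4,-2,5],0.45],
    [[0,0,0],[-4.8,-4,5],0.45],
    [[0,0,0],[-6,-6,5],0.45],
  ],
)

```text
clock: 23.52
tcp_pos: [0.4706, -0.0814, 0.2055]
tcp_rot: [-0.002, 0.916, 0.4, -0.004]
wrist_force: [0.3, -0.8, 0.7]
opening: 0.272
```

Call:
move_arm(
  commands=[
    [[0,0,0],[0,-2.4,0],0.45],
    [[0,0,0],[0,-4.8,0],0.45],
    [[0,0,0],[0,-6,0],0.45],
    [[0,0,0],[0,-6,0],0.45],
  ],
)

```text
clock: 24.02
tcp_pos: [0.4702, -0.2328, 0.2052]
tcp_rot: [-0.002, 0.917, 0.399, -0.004]
wrist_force: [1.0, 0.9, 0.4]
opening: 0.273
```

```bash
python3 st.py; python3 - <<'E'
from h import *
a=cap('top');c=cap('side')
A=cv2.resize(a['image'][160:265,235:315],(400,525),interpolation=cv2.INTER_CUBIC);B=cv2.resize(c['image'][185:275,215:325],(400,327),interpolation=cv2.INTER_CUBIC)
im=np.zeros((525,800,3),np.uint8);im[:,:400]=A;im[:327,400:]=B;cv2.imwrite('pics/s6.png',im)
# bystander change check vs start, and plate-region change vs after-push picture
import pickle
a0,b0=pickle.load(open('c0.pkl','rb'));a4,c4=pickle.load(open('c4.pkl','rb'))
for n,(r0,r1,u0,u1) in dict(cup=(225,260,148,188),tin=(163,195,147,180),ball=(235,272,412,450)).items():
    print(n,cv2.absdiff(a['image'],a0['image'])[r0:r1,u0:u1].mean())
print('plate',cv2.absdiff(a['image'],a4['image'])[200:230,255:295].mean())
E
```

```text
24.025 [ 0.47022631 -0.23279952  0.20522204] yaw 47.030981035096865 [1.02 0.95 0.41] [-0.028  0.    -0.025] tau6 -0.54 0.2731584653754052 q6 0.22325611594976386
cup 0.6476190476190476
tin 0.42771464646464646
ball 17.812233285917497
plate 1.16
```

View pics/s6.png

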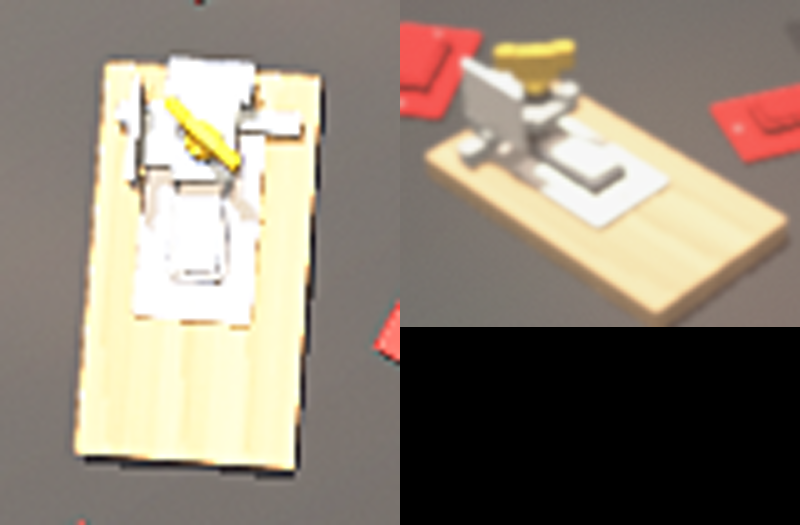

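The plate is square at the fence, the blade has turned about 108°, and the guard is undisturbed. I'll check the ball by its purple centroid, then hand in.

```bash
python3 - <<'E'
from h import *
import pickle
a0,_=pickle.load(open('c0.pkl','rb'));a=cap('top')
for c in(a0,a):
    h=cv2.cvtColor(c['image'],cv2.COLOR_BGR2HSV);m=cv2.inRange(h,(130,80,40),(160,255,255));print(np.argwhere(m>0).mean(0),(m>0).sum())
print(ctrl.job_done())
E
```

```text
[252.50255102 431.49489796] 392
[252.55324675 431.69090909] 385
the job is handed in; nothing more can be done
None
```

I slid the plate home against the fence, turned the wing screw about 108° clockwise until its foot bit, and handed the job in at about 24 s with the gripper clear.

**Plate:** I moved it by pinching the housing, then pushed its rear edge to square it, with about 14 N of contact. The top view put the rear edge at jig x of about -57 mm; the side view read about -59 mm. That gap matches the roughly 2 mm calibration error. The yaw error was within about 1°. The plate region looked the same in the top view before and after clamping.

**Clamp:** The screw turned freely at about 0.22 N·m and ended at about 0.30 to 0.31 N·m, which is roughly 16 to 17 N of clamping. The torque readings are noisy, so the uncertainty is about ±3.5 N. The joint 6 torque disagreed somewhat, suggesting anything from 14 to 20 N. I gave it less weight, since it still read -0.54 N·m with the gripper in free air.

**Guard and bystanders:**
- **Guard:** it looks unmoved in the last picture.
- **Cup and tin:** their image patches are unchanged.
- **Ball:** its patch differed a lot (17.8 against under 1 for the others), probably because of the arm or its shadow. Its purple centroid moved only 0.2 px, so the ball stayed put.

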